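# Advance a furnace programme dial four clicks and start it

## Task

On the furnace control unit, turn the click-stop dial exactly four clicks clockwise (seen from above) by pushing its upright fin sideways with a fingertip; do not pinch the fin, and do not overshoot to a fifth click or turn it backwards. Then press the round start key fully down and let it come up, and finish clear of everything. Leave the square stop key alone and do not shift or lift the crucibles and other things standing about.

Things in the scene. Friction and masses are not known exactly. Their poses are not given: they have to be found in the camera images.
- unit: furnace control unit: fixed flat white box 220 (its x) by 320 (its y) by 70 mm high on the table; origin at the centre of its underside. Its flat top, 70 mm above the table, carries the dial, the two keys and two crucibles. The table top is at z = 0. Its place and yaw change from start to start.
- dial_center (a point): point on the vertical axis of the dial, at the height of the dial's flat black upper face (86 mm above the table). The dial is a black disc of 94 mm diameter, 12 mm thick, over a thin fixed aluminium ring of 112 mm diameter with 12 ticks. It is near the unit's x centre, about 65 mm towards the unit's +y side.
- fin_top (a point): middle of the top of the dial's single upright fin, 30 mm from the axis. The fin is black with a white line on top, rises 26 mm above the dial's flat upper face (top 112 mm above the table), is 16 mm thick and reaches from 14 to 46 mm from the axis. At the start it points within about 90 degrees of the direction towards the robot.
- dial (a joint): dial angle, rad: 0 at the start, grows clockwise from above. Stops every 30 degrees (0.5236); four clicks read 2.094. Pushing over a click takes about 5 N at 30 mm from the axis; half way the resistance vanishes and the dial jumps on 15 degrees by itself, ahead of the finger, to the next stop and stays there when let go. Hard limits: 3 clicks back, 9 on.
- fin_push (a point): middle, 13 mm above the dial's upper face, of the flank of the fin to push on: pushing this flank squarely turns the dial clockwise. It lies 30 mm from the axis; x of this point points to the axis, -y out of this flank. Loading this flank and the opposite one at once counts as pinching (the rules call this flank dial_c1, the opposite one dial_c2).
- start_key_top (a point): centre of the top face of the round start key (30 mm diameter, plain grey plastic in a black collar), 22 mm above the unit's top.
- start_key (a joint): travel of the round start key, m: 0 up, 0.006 fully down; its spring needs about 4 N and brings it back up.
- stop_key_top (a point): centre of the top face of the square stop key (28 by 28 mm, plain grey plastic in a square black collar 42 mm wide), 20 mm above the unit's top. Leave it alone. The two keys swap places from start to start: tell them apart by their shape.
- stop_key (a joint): travel of the square stop key, m: 0 up, 0.006 fully down.
- crucible_a: white porcelain crucible, 28 mm wide, 26 mm high, loose on the unit's top; origin at the centre of its underside. Leave it.
- crucible_b: a second, equal crucible on the unit's top. Leave it.
- amber_bottle: amber reagent bottle, 64 mm diameter, 140 mm high, loose on the table at the unit's +y side; origin at the centre of its underside. Leave it.
- sample_jar: clear jar, 48 mm diameter, 65 mm high, loose on the table at the unit's -y side; origin at the centre of its underside. Leave it.
- brush: wooden-handled brush, 180 mm long, lying on the table to the left. Leave it.
- mouse: black computer mouse 105 by 58 by 30 mm, on the table to the right. Leave it.

How it is judged (in metres and radians):
On the way, in this order (a step that is already met when the one before it is completed fails the run):
1. the dial rests in the fourth click clockwise, let go (value of joint dial between 1.9644 and 2.2244 rad and velocity of joint dial between -0.1 and 0.1 rad/s and contact force between the fingers and dial_c1 below 0.3 N and contact force between the fingers and dial_c2 below 0.3 N), for 0.3 s.
2. the round start key is pressed fully down (value of joint start_key above 0.0045 m), for 0.05 s.
At the end, for the whole second after the job is handed in: The dial rests in the fourth click clockwise (2.094 rad, within 0.13), both keys are up (under 1.5 mm), and each loose thing is within 25 mm of where it started (value of joint dial between 1.9644 and 2.2244 rad and value of joint each of start_key, stop_key below 0.0015 m and velocity of joint dial between -0.05 and 0.05 rad/s and distance of each of crucible_a, crucible_b, amber_bottle, sample_jar, brush, mouse from where it was at the start of the episode below 0.025 m); the robot touches nothing.
It fails at once if the dial is turned past the fourth click over to the fifth, or a click backwards (value of joint dial above 2.4086 rad or value of joint dial below -0.3142 rad).
It fails at once if the fin is pinched (both flanks loaded at once) (contact force between the fingers and dial_c1 above 2 N and contact force between the fingers and dial_c2 above 2 N).
It fails at once if the start key is pressed before the dial is in the fourth click (value of joint start_key above 0.003 m and not (value of joint dial between 1.9644 and 2.2244 rad)).
It fails at once if the square stop key is pressed (value of joint stop_key above 0.002 m).
It fails at once if a bystander is shifted, lifted or carried off (distance of any of crucible_a, crucible_b, amber_bottle, sample_jar, brush, mouse from where it was at the start of the episode above 0.025 m).
It also fails if it takes over 56 s, if anything falls off the work surface, if the arm or the gripper's body presses on something with over 40 N, if the wrist force passes 120 N, or if a joint passes its speed limit or range.

## Robot

A 6-joint arm with a two-finger parallel gripper is mounted at the origin on the work surface. World frame = base frame: x ahead of the robot, y to its left, z up, the work surface at z = 0. Lengths are in mm, angles in rad, forces in N, time in s.
With the tool pointing down it reaches from about 300 to 1000 mm from the base axis. Payload 5.1 kg.
Tool frame: the origin (TCP) lies midway between the tips of the shut fingers; the grasp point (between the pads) lies 19 mm behind it; z points along the fingers, y is the line along which they close (so a half turn about z gives the same grasp; the last joint's range is limited). The gripper opens to 95 mm and grips with 3 to 60 N. Pads are 20 mm wide; open, the fingers measure 119 mm over their backs; the gripper's body (75 mm by 180 mm) begins 59 mm behind the grasp point.
Start: joints at [-1.281, 0.124, 1.65, -0, 1.367, -0.083], TCP at [236.713, -605.352, 214.656] pointing down, gripper open.
Joint ranges: [-2.61, 2.61], [-1.02, 2.33], [0.03, 2.71], [-1.35, 4.49], [0.32, 2.68], [-2.91, 2.91]. Speed limits (rad/s): [2.57, 2.57, 3.14, 3.14, 3.14, 3.14].

## Interface

Orientations are given as a rotation vector (axis times angle).
In Python, from station import sensors, read_camera, ticket, spotter gives the robot as it stands.
- The arm moves only by the tool servo_tool, never from a script. Its argument "increments" is a list of rows, each a list of 7 numbers: the shift along the tool's x, y, z in mm, then the turn, a rotation vector about the tool's x, y, z in rad, then the finger opening in mm, from 0 to 95.1. A call has exactly 10 rows; each row shifts and turns the commanded pose from where the row before left it, along the tool's axes as they then stand; what a row does not reach is not made up. A row lasts 1/8 s, in which the tool goes at most 62.5 mm and 10.7 degrees, less where a joint would pass 70% of its speed; a pose out of reach is approached as far as the arm can. A call with a gripper value outside its range is refused whole. The fingers move at their own pace and stop on an object; the grip force is fixed at half the most. Time passes only in rows, so rows that do not move let the fingers close, or fill a call up. It gives the time, the measured TCP pose, the force, the opening and the grip force at its end, in the units of the state.
- sensors.get_state(): the state, without advancing time (a new reading comes with each control period).
- read_camera(name): name is "scene" or "top" or "wrist"; returns a dict with "frame" (384x512x3 uint8, blue, green, red), "z_map" (384x512 float32, mm along the optical axis (not along the pixel's ray), 0 where there is no reading), "mtx" (3x3 intrinsics, pixels), "camera_from_world" (4x4, takes a point from world to camera coordinates); the wrist camera has in their place "hand_eye" (4x4, takes a point from camera to tool coordinates, whose origin is the TCP and whose axes are the flange's). Camera axes: x right, y down, z forward; pixel columns grow to the right and rows downward; lengths in mm; the calibration is good to about 2 mm. A picture is of the moment at which its call begins: read the wrist's pose just before it.
- ticket.finish_job(): hands the job in; it is judged then, once.
Trained networks look in a picture, given as the dict that the camera call returned (one of the last four; its "shot" number tells which), for a name from the list of things; names that differ only in an ending like _2 or _b are one class to them, and where a whole thing is asked for, a point or a joint stands for the part that bears it (a point fixed in the world has none). Each returns a list of dicts, best first, with "confidence" (0 to 1); they miss things now and then, are a little off and sometimes report something else, mostly with a low value. They report only what shows in the picture. A call takes as long as a camera call.
- spotter.recognise(picture, query): "point" ([row, column] in pixels, amid what is visible of it).
- spotter.cut_out(picture, query): "pixels" (384x512 bool, what is visible of it) and "point" ([row, column] in pixels, amid what is visible of it).
- spotter.tip_of(picture, query): "point" ([row, column] in pixels: a listed point, or the origin of a listed thing).
The state is a dict: "clock": time; "qpos": joint angles; "dq": joint speeds; "effort": joint torques, N m; "tcp_pos": TCP position; "tool_rot": TCP orientation; "contact_force": force on the tool from outside, world axes, zero at the start; "ft_torque": the same for the moment, N m; "finger_gap": finger opening in mm; "gripper_force": force on a finger pad.
Only numpy, scipy, OpenCV 4.12 (cv2) and the standard library are available. Lean on these libraries where they do the work, as an engineer would, in place of code of your own. Each camera call takes 0.05 s, during which the arm holds its last target. There are 200 camera calls.

## Working session

There is one attempt and no reset: what is moved stays moved. The work goes in short steps, Python scripts to look and compute and a tool call to move; the robot and the scene stay as the last step left them, time stands still between calls to the robot, and variables do not carry over. Pictures are saved under pics/ and viewed, at most 10 in all, crops included, and the job is handed in when it is done.

Besides the shell and the picture viewer there is one more tool, called after "Call:" as name(argument=value, ...), one argument or row to a line, values as JSON. servo_tool: Moves the arm, as the interface text tells. Its arguments: {"type":"object","properties":{"increments":{"type":"array"}},"required":["increments"]}

```bash
mkdir -p pics
cat > h.py <<'E'
import numpy as np, cv2
from scipy.spatial.transform import Rotation as R
from station import sensors, read_camera, ticket, spotter
def c2w(p,st=None):
    if "camera_from_world" in p: return np.linalg.inv(p["camera_from_world"])
    T=np.eye(4);T[:3,:3]=R.from_rotvec(st["tool_rot"]).as_matrix();T[:3,3]=st["tcp_pos"]
    return T@p["hand_eye"]
def at_z(p,rc,z,st=None):  # pixel ray cut with the plane of height z
    T=c2w(p,st); d=T[:3,:3]@np.linalg.solve(p["mtx"],[rc[1],rc[0],1.]); o=T[:3,3]
    return o+d*(z-o[2])/d[2]
def by_depth(p,rc,st=None):
    r,c=int(round(rc[0])),int(round(rc[1])); z=p["z_map"][r,c]
    T=c2w(p,st); return T[:3,:3]@(np.linalg.solve(p["mtx"],[c,r,1.])*z)+T[:3,3]
E
cat > a.py <<'E'
from h import *
s=sensors.get_state(); print({k:np.round(v,3) for k,v in s.items()})
for cam in ("top","scene"):
    p=read_camera(cam); cv2.imwrite(f"pics/{cam}0.png",p["frame"])
    print(cam, np.round(c2w(p)[:3,3]))
    for n,z in dict(dial_center=86,fin_top=112,fin_push=99,start_key_top=92,stop_key_top=90,crucible_a=70,unit=0,amber_bottle=0,sample_jar=0,mouse=0).items():
        for q in spotter.tip_of(p,n)[:3]:
            print(n,round(q["confidence"],2),np.round(q["point"],1),np.round(at_z(p,q["point"],z),1),"depth",np.round(by_depth(p,q["point"]),1))
E
python3 a.py
```

```text
{'clock': np.float64(0.0), 'qpos': array([-1.281,  0.124,  1.652, -0.   ,  1.367, -0.083]), 'dq': array([-0.001,  0.   ,  0.001,  0.001, -0.   ,  0.   ]), 'effort': array([-2.0000e-03, -4.1761e+01, -3.5993e+01,  7.7000e-02,  4.9000e-02,
       -0.0000e+00]), 'tcp_pos': array([ 236.519, -604.739,  213.387]), 'tool_rot': array([-3.085, -0.582,  0.   ]), 'contact_force': array([-0.417, -0.836,  0.158]), 'ft_torque': array([ 0.016, -0.072, -0.039]), 'gripper_force': np.float64(0.0), 'finger_gap': np.float64(95.147)}
top [ 278.    8. 1730.]
dial_center 0.69 [160.4 207.3] [595.1 177.3  86. ] depth [594.  177.   98.7]
dial_center 0.51 [223.4 389.9] [ 381.5 -435.1   86. ] depth [ 386.1 -449.3   35. ]
dial_center 0.5 [150.  159.6] [631.2 340.9  86. ] depth [629.7 338.1  93. ]
fin_top 0.89 [156.7 201.7] [602.7 193.6 112. ] depth [600.7 192.  116.9]
fin_push 0.78 [161.9 206.7] [587.4 177.9  99. ] depth [587.8 177.3  95. ]
fin_push 0.37 [150.4 160.9] [627.  333.8  99. ] depth [630.1 335.1  91. ]
fin_push 0.37 [203.6 278.6] [446.2 -64.   99. ] depth [448.1 -66.7  67. ]
start_key_top 0.4 [154.9 25
[... 902 characters left out ...]
7.1 187.9 111.7]
fin_push 0.68 [216.8 301.2] [589.4 196.4  99. ] depth [600.4 193.5 113.9]
start_key_top 0.39 [217.4 247.2] [592.8  17.1  92. ] depth [590.4  16.4  90.9]
stop_key_top 0.59 [197.1 258.4] [505.   53.2  90. ] depth [490.3  52.   71.2]
crucible_a 0.55 [198.3 274.2] [493.3 109.5  70. ] depth [514.5 106.9  99.7]
crucible_a 0.49 [235.5 257.7] [648.5  53.6  70. ] depth [653.9  54.5  75.8]
unit 0.64 [230.6 270.6] [584.3  99.6   0. ] depth [631.3  97.3  72.4]
amber_bottle 0.89 [251.5 342.5] [660.1 344.2   0. ] depth [687.7 329.9  46. ]
sample_jar 0.58 [203.8 222.3] [472.4 -80.4   0. ] depth [484.2 -79.8  14.9]
mouse 0.53 [185.1 125.4] [ 394.6 -463.7    0. ] depth [ 420.9 -450.    33.4]
```

```bash
python3 -c "
import cv2,numpy as np
a=cv2.imread('pics/top0.png')[100:230,130:300];b=cv2.imread('pics/scene0.png')[160:290,200:370]
cv2.imwrite('pics/c0.png',cv2.resize(np.vstack([a,b]),None,fx=2.3,fy=2.3,interpolation=2) if 0 else cv2.resize(np.hstack([a,b]),None,fx=2.35,fy=2.35,interpolation=2))"
```

```text
(no output)
```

View pics/c0.png

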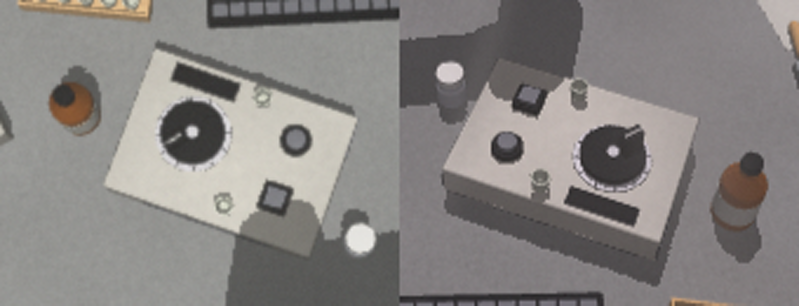

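The top view shows the dial at about (row 156, col 212) with its fin pointing left, towards +y. The round key is at (160, 255), the square key at (184, 246), and the crucibles are at (141, 241) and (186, 225). The networks' start and stop positions match these shapes. I'll move above the unit for a close wrist view.

Call:
servo_tool(
  increments=[
    [29,-27,-9,0,0,0,0],
    [29,-27,-9,0,0,0,0],
    [29,-27,-9,0,0,0,0],
    [29,-27,-9,0,0,0,0],
    [29,-27,-9,0,0,0,0],
    [29,-27,-9,0,0,0,0],
    [29,-27,-9,0,0,0,0],
    [29,-27,-9,0,0,0,0],
    [29,-27,-9,0,0,0,0],
    [29,-27,-9,0,0,0,0],
  ],
)

```text
clock: 2.35
tcp_pos: [408.8, -247.1, 305.2]
tool_rot: [3.087, 0.582, 0.001]
contact_force: [0.7, -0.4, -0.1]
finger_gap: 2.2
gripper_force: 0.0
```

Call:
servo_tool(
  increments=[
    [27,-26,-9,0,0,0,0],
    [27,-26,-9,0,0,0,0],
    [27,-26,-9,0,0,0,0],
    [27,-26,-9,0,0,0,0],
    [27,-26,-9,0,0,0,0],
    [27,-26,-9,0,0,0,0],
    [27,-26,-9,0,0,0,0],
    [27,-26,-9,0,0,0,0],
    [27,-26,-9,0,0,0,0],
    [27,-26,-9,0,0,0,0],
  ],
)

```text
clock: 3.6
tcp_pos: [565.6, 93.4, 395.1]
tool_rot: [3.087, 0.582, 0.001]
contact_force: [1.5, -0.4, 0.7]
finger_gap: 0.3
gripper_force: 0.0
```

Call:
servo_tool(
  increments=[
    [0,0,0,0,0,-0.15,0],
    [0,0,0,0,0,-0.15,0],
    [0,0,0,0,0,-0.15,0],
    [0,0,0,0,0,-0.15,0],
    [0,0,0,0,0,-0.15,0],
    [0,0,0,0,0,-0.15,0],
    [0,0,0,0,0,-0.15,0],
    [0,0,0,0,0,-0.15,0],
    [0,0,0,0,0,-0.15,0],
    [0,0,0,0,0,-0.15,0],
  ],
)

```text
clock: 4.85
tcp_pos: [565.2, 92.2, 394.7]
tool_rot: [1.856, 2.535, 0.0]
contact_force: [0.5, 1.2, 0.6]
finger_gap: 0.4
gripper_force: 0.0
```

```bash
cat > b.py <<'E'
from h import *
import sys
s=sensors.get_state(); p=read_camera("wrist"); cv2.imwrite(f"pics/{sys.argv[1]}.png",p["frame"])
print(s["clock"],np.round(s["tcp_pos"],1),np.round(s["qpos"],2),np.round(s["contact_force"],2))
T=R.from_rotvec(s["tool_rot"]).as_matrix(); print("toolx yaw",np.degrees(np.arctan2(T[1,0],T[0,0])),"z",T[:,2].round(3))
print(np.round(p["hand_eye"],2))
for n,z in dict(dial_center=86,fin_top=112,fin_push=99,start_key_top=92,stop_key_top=90,crucible_a=70,unit=0).items():
    for q in spotter.tip_of(p,n)[:2]:
        print(n,round(q["confidence"],2),np.round(q["point"],1),np.round(at_z(p,q["point"],z,s),1),"depth",np.round(by_depth(p,q["point"],s),1))
E
python3 b.py w1
```

```text
4.85 [565.2  92.2 394.7] [ 0.07 -0.1   1.58  0.    1.66 -0.24] [0.47 1.21 0.58]
toolx yaw 107.58507453006514 z [ 0.  0. -1.]
[[   0.     -0.97   -0.24   65.59]
 [   1.      0.     -0.     -0.58]
 [   0.     -0.24    0.97 -169.96]
 [   0.      0.      0.      1.  ]]
dial_center 0.8 [130.5 300.6] [612.2 158.1  86. ] depth [612.1 159.   89.2]
dial_center 0.66 [135.2 225.1] [501.5 115.4  86. ] depth [500.1 114.6  73.3]
fin_top 0.78 [108.  299.2] [595.9 187.5 112. ] depth [595.7 187.5 111.7]
fin_push 0.68 [109.9 292.4] [588.6 182.8  99. ] depth [586.9 181.7 111.6]
start_key_top 0.55 [216.1 264.6] [600.9   8.9  92. ] depth [564.7 103.5 398.7]
stop_key_top 0.53 [182.  222.8] [518.9  43.   90. ] depth [519.2  43.1  90.1]
crucible_a 0.73 [138.8 226. ] [503.1 109.   70. ] depth [503.3 108.9  72.3]
crucible_a 0.7 [197.7 308. ] [664.1  55.9  70. ] depth [663.5  56.1  73.2]
unit 0.63 [153.  271.3] [585.7 102.9   0. ] depth [580.1 109.2  70.3]
unit 0.22 [113.9 288.8] [593.9 180.2   0. ] depth [587.  176.3  83.9]
```

View pics/w1.png

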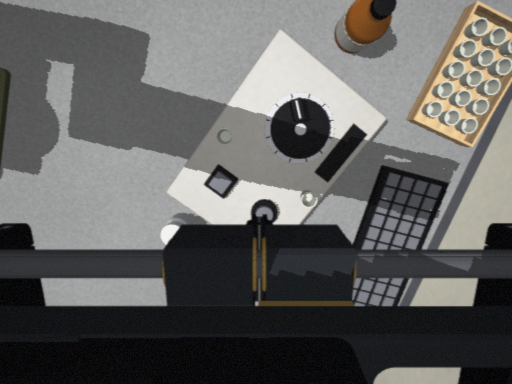

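The wrist view shows the dial at pixel (300, 130) with the fin's white line pointing up and slightly left. The square key is at (222, 182), and the round key at (264, 212) is partly behind the fingers. Next I'll fit the dial disc and fin from the depth map.

```bash
cat > m.py <<'E'
from h import *
from scipy.optimize import least_squares
def cloud(p,s):
    z=p["z_map"]; r,c=np.nonzero(z>0); zz=z[r,c]
    P=(np.linalg.solve(p["mtx"],np.array([c,r,np.ones_like(c)],float))*zz)
    T=c2w(p,s); return (T[:3,:3]@P).T+T[:3,3],p["frame"][r,c].astype(int).max(1)
def dial(p,s,c0=(613,160)):
    P,g=cloud(p,s); c0=np.array(c0,float)
    for _ in range(4):
        d=np.hypot(*(P[:,:2]-c0).T); k=(d<49)&(P[:,2]>80)&(P[:,2]<92)&(g<70)
        Q=P[k,:2]; h=cv2.convexHull(Q.astype(np.float32)).reshape(-1,2)
        (cx,cy),rad=cv2.minEnclosingCircle(h); c0=np.array([cx,cy])
    print("centre",c0.round(1),"rad",round(rad,1),"z",np.median(P[k,2]).round(1),k.sum())
    d=np.hypot(*(P[:,:2]-c0).T); f=(d<52)&(P[:,2]>104)&(P[:,2]<120)
    m=P[f].mean(0); v=m[:2]-c0
    u,sv,vt=np.linalg.svd(P[f,:2]-m[:2],full_matrices=False)
    print("fin",m.round(1),f.sum(),"r",np.hypot(*v).round(1),"ang",np.degrees(np.arctan2(v[1],v[0])).round(1),"pca",np.degrees(np.arctan2(*vt[0][::-1])).round(1)%180)
    w=f&(g>110)
    if w.sum()>4:
        v=P[w,:2].mean(0)-c0; print("white ang",np.degrees(np.arctan2(v[1],v[0])).round(1),w.sum())
    return c0
E
python3 - <<'E'
from m import *
s=sensors.get_state(); dial(read_camera("wrist"),s)
p=read_camera("top"); dial(p,None)
for cam in("top",):
  for q in spotter.cut_out(p,"start_key_top")[:2]:
    k=q["pixels"]; print(cam,q["confidence"],k.sum(),at_z(p,np.argwhere(k).mean(0),92))
E
```

```text
centre [610.3 160.2] rad 46.3 z 85.9 2356
fin [593.3 185.4 111.7] 259 r 30.4 ang 124.0 pca 123.0
white ang 122.3 62
centre [609.3 165.4] rad 45.6 z 86.5 195
fin [597.2 180.8 112.6] 22 r 19.6 ang 128.0 pca 167.5
top 0.39 60 [598.75910897  13.18281984  92.        ]
```

Call:
servo_tool(
  increments=[
    [24,8.3,0,0,0,0,0],
    [24,8.3,0,0,0,0,0],
    [23.5,8.3,0,0,0,0,0],
    [0,0,0,0,0,-0.135,0],
    [0,0,0,0,0,-0.135,0],
    [0,0,50,0,0,0,0],
    [0,0,50,0,0,0,0],
    [0,0,50,0,0,0,0],
    [0,0,50,0,0,0,0],
    [0,0,50,0,0,0,0],
  ],
)

```text
clock: 6.65
tcp_pos: [567.7, 167.9, 143.3]
tool_rot: [1.505, 2.757, 0.001]
contact_force: [0.1, 0.0, 0.7]
finger_gap: 1.0
gripper_force: 0.0
```

```bash
cat > g.py <<'E'
from h import *
import sys
C=np.array([610.5,160.]); s=sensors.get_state(); T=R.from_rotvec(s["tool_rot"]).as_matrix()
yaw=np.degrees(np.arctan2(T[1,0],T[0,0])); d=np.array([*(s["tcp_pos"][:2]-C),0])
print(s["clock"],"tcp",s["tcp_pos"].round(1),"yaw",yaw.round(1),"tip in tool axes from dial",(T.T@d).round(1),"F tool",(T.T@s["contact_force"]).round(2), "q6",s["qpos"][5].round(2))
E
python3 g.py
python3 - <<'E'
from m import *
s=sensors.get_state();p=read_camera("wrist");dial(p,s)
cv2.imwrite("pics/w2.png",p["frame"])
E
```

```text
6.65 tcp [567.7 167.9 143.3] yaw 122.8 tip in tool axes from dial [ 29.8 -31.8  -0. ] F tool [-0.06  0.13 -0.66] q6 -0.37
centre [608.3 165.2] rad 46.1 z 85.8 2506
fin [590.6 189.9 111.5] 786 r 30.3 ang 125.6 pca 121.5
white ang 124.4 80
```

View pics/w2.png

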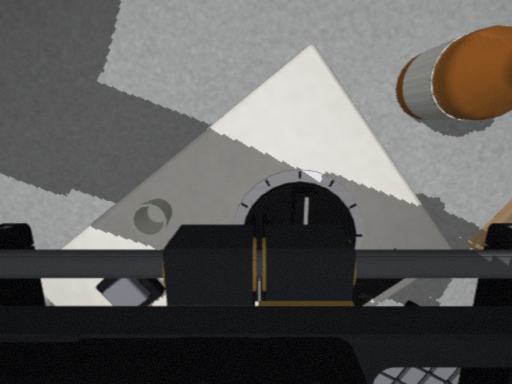

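Run:
```python
from m import *
s=sensors.get_state();p=read_camera("wrist")
He=p["hand_eye"]
for r,c in [(235,180),(235,240),(235,280),(235,340),(245,258),(270,258),(290,258),(270,200),(270,320)]:
    z=p["z_map"][r,c]; print(r,c,z.round(0),(He[:3,:3]@(np.linalg.solve(p["mtx"],[c,r,1.])*z)+He[:3,3]).round(1))
```

```text
235 180 83.0 [ 34.4 -22.7 -91.7]
235 240 83.0 [ 34.5  -6.  -91.7]
235 280 83.0 [ 34.8   5.1 -92.4]
235 340 85.0 [ 33.9  22.2 -90.4]
245 258 137.0 [  9.8  -1.2 -42.2]
270 258 82.0 [ 25.9  -1.  -95.7]
290 258 130.0 [ -6.   -1.1 -54. ]
270 200 75.0 [  29.3  -15.4 -102. ]
270 320 76.0 [  28.6   14.8 -100.7]
```

Call:
servo_tool(
  increments=[
    [0,0,15,0,0,0,0],
    [0,0,15,0,0,0,0],
    [0,0,10,0,0,0,0],
    [0,0,6,0,0,0,0],
    [0,0,3,0,0,0,0],
    [0,2,0,0,0,0,0],
    [0,2,0,0,0,0,0],
    [0,2,0,0,0,0,0],
    [0,2,0,0,0,0,0],
    [0,0,0,0,0,0,0],
  ],
)

```text
clock: 8.0
tcp_pos: [574.6, 172.3, 95.8]
tool_rot: [1.504, 2.758, 0.0]
contact_force: [-0.2, 1.1, -0.5]
finger_gap: 0.1
gripper_force: 0.0
```

```bash
python3 g.py
```

```text
8.0 tcp [574.6 172.3  95.8] yaw 122.8 tip in tool axes from dial [ 29.8 -23.5  -0. ] F tool [1.01 0.43 0.5 ] q6 -0.37
```

Call:
servo_tool(
  increments=[
    [1.19,1.59,0,0,0,0.0524,0],
    [1.19,1.59,0,0,0,0.0524,0],
    [1.19,1.59,0,0,0,0.0524,0],
    [1.19,1.59,0,0,0,0.0524,0],
    [1.19,1.59,0,0,0,0.0524,0],
    [1.19,1.59,0,0,0,0.0524,0],
    [1.19,1.59,0,0,0,0.0524,0],
    [1.19,1.59,0,0,0,0.0524,0],
    [1.19,1.59,0,0,0,0.0524,0],
    [0,0,0,0,0,0,0],
  ],
)

```text
clock: 9.25
tcp_pos: [583.7, 187.2, 95.5]
tool_rot: [-2.106, -2.331, 0.001]
contact_force: [-1.2, 0.0, 1.0]
finger_gap: 0.2
gripper_force: 0.5
```

```bash
python3 g.py
python3 - <<'E'
from m import *
for cam in("top","scene"):
    p=read_camera(cam)
    T=spotter.tip_of(p,"fin_top")
    print(cam,[(round(t["confidence"],2),at_z(p,t["point"],112).round(0)) for t in T[:2]])
    cv2.imwrite(f"pics/{cam}1.png",p["frame"])
s=sensors.get_state();p=read_camera("wrist");dial(p,s);cv2.imwrite("pics/w3.png",p["frame"])
E
```

```text
9.25 tcp [583.7 187.2  95.5] yaw 95.8 tip in tool axes from dial [ 29.7 -23.9   0. ] F tool [ 0.15 -1.17 -1.05] q6 0.12
top [(0.4, array([496., 115., 112.]))]
scene [(0.71, array([604., 193., 112.])), (0.58, array([660., 101., 112.]))]
centre [611.8 163.7] rad 46.4 z 85.7 1879
fin [592.4 200.9 110.6] 558 r 42.0 ang 117.6 pca 16.900000000000006
white ang 111.4 11
```

```bash
python3 -c "
import cv2,numpy as np
a=cv2.imread('pics/w3.png')[60:260,180:380];b=cv2.imread('pics/scene1.png')[180:260,250:330]
cv2.imwrite('pics/c1.png',np.hstack([cv2.resize(a,(400,400),interpolation=2),cv2.resize(b,(400,400),interpolation=2)]))"
```

```text
(no output)
```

View pics/c1.png

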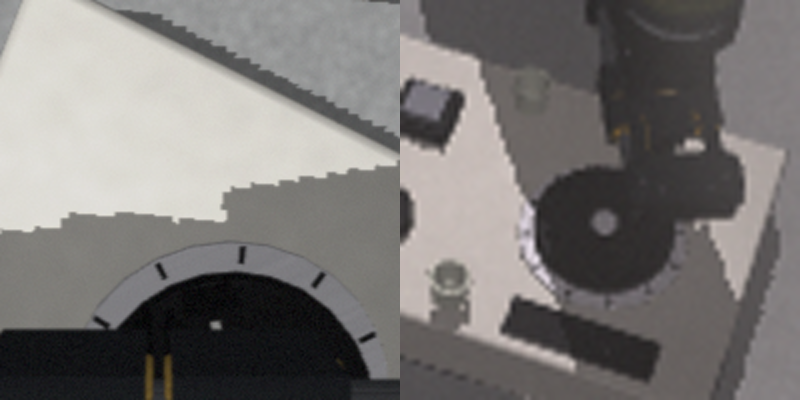

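```bash
cat > f.py <<'E'
from h import *
C=np.array([610.5,160.])
s=sensors.get_state();p=read_camera("wrist")
T=c2w(p,s); g=p["frame"].min(2); 
n,l,st,ct=cv2.connectedComponentsWithStats((g>110).astype(np.uint8))
for i in range(1,n):
    P=at_z(p,ct[i][::-1],112,s); v=P[:2]-C
    if np.hypot(*v)<60: print("white",ct[i].round(),st[i][4],"r",np.hypot(*v).round(1),"ang",np.degrees(np.arctan2(v[1],v[0])).round(1),"depthz",by_depth(p,ct[i][::-1],s).round(0))
E
python3 f.py
```

```text
white [287. 222.] 11 r 42.2 ang 107.8 depthz [597. 200. 112.]
white [364. 291.] 290 r 36.5 ang 4.7 depthz [666. 138.  69.]
```

Call:
servo_tool(
  increments=[
    [1.2,1.59,0,0,0,0.0524,0],
    [1.2,1.59,0,0,0,0.0524,0],
    [1.2,1.59,0,0,0,0.0524,0],
    [1.2,1.59,0,0,0,0.0524,0],
    [1.2,1.59,0,0,0,0.0524,0],
    [1.2,1.59,0,0,0,0.0524,0],
    [0,0,0,0,0,0,0],
    [0,0,0,0,0,0,0],
    [0,0,0,0,0,0,0],
    [0,0,0,0,0,0,0],
  ],
)

```text
clock: 10.8
tcp_pos: [593.6, 193.9, 95.6]
tool_rot: [2.446, 1.972, -0.0]
contact_force: [-1.1, 0.1, 0.5]
finger_gap: 0.6
gripper_force: 0.8
```

```bash
python3 g.py; python3 f.py
```

```text
10.8 tcp [593.6 193.9  95.6] yaw 77.8 tip in tool axes from dial [ 29.6 -23.7  -0. ] F tool [-0.16 -1.13 -0.5 ] q6 0.44
white [287. 222.] 13 r 41.9 ang 89.5 depthz [611. 202. 112.]
white [366. 293.] 512 r 37.7 ang -15.0 depthz [658. 121.  70.]
```

Call:
servo_tool(
  increments=[
    [1.2,1.6,0,0,0,0.0524,0],
    [1.2,1.6,0,0,0,0.0524,0],
    [1.2,1.6,0,0,0,0.0524,0],
    [1.2,1.6,0,0,0,0.0524,0],
    [1.2,1.6,0,0,0,0.0524,0],
    [1.2,1.6,0,0,0,0.0524,0],
    [1.2,1.6,0,0,0,0.0524,0],
    [1.2,1.6,0,0,0,0.0524,0],
    [1.2,1.6,0,0,0,0.0524,0],
    [1.2,1.6,0,0,0,0.0524,0],
  ],
)

```text
clock: 12.1
tcp_pos: [612.9, 198.2, 95.7]
tool_rot: [-2.873, -1.268, 0.0]
contact_force: [-2.5, 0.9, 1.0]
finger_gap: 0.6
gripper_force: 1.4
```

```bash
python3 g.py; python3 f.py
```

```text
12.1 tcp [612.9 198.2  95.7] yaw 47.6 tip in tool axes from dial [ 29.9 -24.    0. ] F tool [-1.02 -2.49 -1.03] q6 0.97
white [287. 222.] 13 r 42.1 ang 59.1 depthz [632. 197. 114.]
```

Call:
servo_tool(
  increments=[
    [1.2,1.58,0,0,0,0.0524,0],
    [1.2,1.58,0,0,0,0.0524,0],
    [1.2,1.58,0,0,0,0.0524,0],
    [1.2,1.58,0,0,0,0.0524,0],
    [1.2,1.58,0,0,0,0.0524,0],
    [1.2,1.58,0,0,0,0.0524,0],
    [1.2,1.58,0,0,0,0.0524,0],
    [1.2,1.58,0,0,0,0.0524,0],
    [1.2,1.58,0,0,0,0.0524,0],
    [0,0,0,0,0,0,0],
  ],
)

```text
clock: 13.4
tcp_pos: [630.2, 192.8, 95.7]
tool_rot: [-3.09, -0.566, -0.001]
contact_force: [-1.0, 0.2, 0.7]
finger_gap: 0.5
gripper_force: 0.4
```

```bash
python3 g.py; python3 f.py
```

```text
13.4 tcp [630.2 192.8  95.7] yaw 20.8 tip in tool axes from dial [ 30.1 -23.7   0. ] F tool [-0.82 -0.56 -0.7 ] q6 1.42
white [288. 222.] 8 r 42.2 ang 31.0 depthz [647. 182. 113.]
```

Call:
servo_tool(
  increments=[
    [1.2,1.58,0,0,0,0.0524,0],
    [1.2,1.58,0,0,0,0.0524,0],
    [1.2,1.58,0,0,0,0.0524,0],
    [1.2,1.58,0,0,0,0.0524,0],
    [0.8,1.05,0,0,0,0.035,0],
    [0.8,1.05,0,0,0,0.035,0],
    [0,0,0,0,0,0,0],
    [0,0,0,0,0,0,0],
    [0,0,0,0,0,0,0],
    [0,0,0,0,0,0,0],
  ],
)

```text
clock: 14.7
tcp_pos: [638.2, 186.1, 95.7]
tool_rot: [3.139, 0.128, 0.0]
contact_force: [-0.7, 0.3, -0.6]
finger_gap: 0.8
gripper_force: 0.0
```

```bash
python3 g.py; python3 f.py
```

```text
14.7 tcp [638.2 186.1  95.7] yaw 4.7 tip in tool axes from dial [ 29.7 -23.7   0. ] F tool [-0.66 -0.32  0.59] q6 1.69
white [304. 222.] 12 r 41.7 ang 2.1 depthz [652. 162. 112.]
```

The dial jumped ahead of the finger to about 121 degrees and the finger is unloaded. I'll back off, rise, and look for the round key with the dial in view.

Call:
servo_tool(
  increments=[
    [0,-4,0,0,0,0,0],
    [0,-8,0,0,0,0,0],
    [0,0,-40,0,0,0,0],
    [0,0,-50,0,0,0,0],
    [0,0,-50,0,0,0,0],
    [-30,44,-10,0,0,0,0],
    [-30,44,0,0,0,0,0],
    [-30,44,0,0,0,0,0],
    [-30,44,0,0,0,0,0],
    [0,0,0,0,0,0,0],
  ],
)

```text
clock: 16.0
tcp_pos: [530.9, 11.0, 246.0]
tool_rot: [3.139, 0.123, 0.001]
contact_force: [0.4, -0.1, -0.3]
finger_gap: 0.6
gripper_force: 0.0
```

```bash
python3 b.py w4
python3 - <<'E'
from m import *
s=sensors.get_state();p=read_camera("wrist");dial(p,s)
for q in spotter.cut_out(p,"start_key_top")[:2]:
    k=q["pixels"]; print(q["confidence"],k.sum(),at_z(p,np.argwhere(k).mean(0),88,s))
P,g=cloud(p,s); k=(np.hypot(P[:,0]-600,P[:,1]-13)<30)&(P[:,2]>88)&(P[:,2]<97); print("key pts",k.sum(),P[k].mean(0).round(1),P[k].min(0).round(1),P[k].max(0).round(1))
E
```

```text
16.0 [530.9  11.  246. ] [-0.08 -0.16  1.88 -0.    1.42  1.41] [ 0.4  -0.14 -0.27]
toolx yaw 4.473233182512793 z [ 0.001 -0.    -1.   ]
[[   0.     -0.97   -0.24   65.91]
 [   1.      0.      0.      0.84]
 [  -0.     -0.24    0.97 -169.95]
 [   0.      0.      0.      1.  ]]
dial_center 0.79 [ 94.  123.5] [611.4 158.9  86. ] depth [611.3 157.4  88.3]
fin_top 0.79 [ 59.  109.9] [640.8 159.5 112. ] depth [640.8 159.2 112.4]
fin_push 0.64 [ 62.7 105.6] [639. 170.  99.] depth [637.  163.4 111.8]
start_key_top 0.57 [116.1 263.7] [600.4  10.4  92. ] depth [600.6  10.1  90.9]
stop_key_top 0.91 [194.6 232.2] [512.6  38.6  90. ] depth [512.1  38.9  89.7]
crucible_a 0.93 [197.1 172.9] [498.9 110.4  70. ] depth [506.4 103.1  96.4]
crucible_a 0.83 [ 59.1 225.4] [656.5  55.9  70. ] depth [656.   56.   73.2]
centre [610.3 160. ] rad 46.7 z 85.8 5337
fin [640.1 159.9 111.1] 739 r 29.8 ang -0.2 pca 2.0999999999999943
white ang 2.9 116
0.7 608 [599.73187567  10.97449767  88.        ]
key pts 621 [599.5  10.8  91.6] [585.1  -3.3  88. ] [614.1  24.8  94.5]
```

View pics/w4.png

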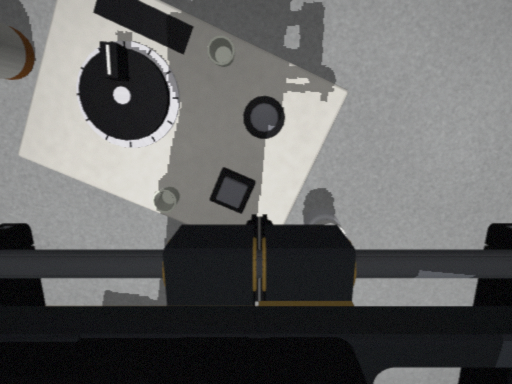

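The wrist view shows the fin at about 2 degrees, which is 121 degrees turned, so the dial is in the fourth click. The round key is at pixel (264, 117), world (599.5, 11, 92), and the square key is at (232, 190). I'll press the round key.

Call:
servo_tool(
  increments=[
    [34.2,2.8,0,0,0,0,0],
    [34.2,2.8,0,0,0,0,0],
    [0,0,45,0,0,0,0],
    [0,0,45,0,0,0,0],
    [0,0,40,0,0,0,0],
    [0,0,15,0,0,0,0],
    [0,0,7,0,0,0,0],
    [0,0,4,0,0,0,0],
    [0,0,2.5,0,0,0,0],
    [0,0,0,0,0,0,0],
  ],
)

```text
clock: 17.75
tcp_pos: [601.7, 12.8, 88.7]
tool_rot: [3.139, 0.128, 0.004]
contact_force: [0.8, 0.0, 3.3]
finger_gap: 0.4
gripper_force: 1.3
```

Call:
servo_tool(
  increments=[
    [0,0,1,0,0,0,0],
    [0,0,1,0,0,0,0],
    [0,0,0.7,0,0,0,0],
    [0,0,0,0,0,0,0],
    [0,0,0,0,0,0,0],
    [0,0,0,0,0,0,0],
    [0,0,0,0,0,0,0],
    [0,0,0,0,0,0,0],
    [0,0,0,0,0,0,0],
    [0,0,0,0,0,0,0],
  ],
)

```text
clock: 19.0
tcp_pos: [601.7, 12.8, 86.2]
tool_rot: [3.139, 0.128, 0.004]
contact_force: [-0.7, 1.5, 6.9]
finger_gap: 0.1
gripper_force: 3.9
```

Call:
servo_tool(
  increments=[
    [0,0,0.7,0,0,0,0],
    [0,0,0.7,0,0,0,0],
    [0,0,0,0,0,0,0],
    [0,0,0,0,0,0,0],
    [0,0,0,0,0,0,0],
    [0,0,0,0,0,0,0],
    [0,0,0,0,0,0,0],
    [0,0,0,0,0,0,0],
    [0,0,0,0,0,0,0],
    [0,0,0,0,0,0,0],
  ],
)

```text
clock: 20.25
tcp_pos: [601.7, 12.8, 86.1]
tool_rot: [3.139, 0.128, 0.004]
contact_force: [-3.8, 0.9, 14.3]
finger_gap: 0.2
gripper_force: 6.8
```

The force rose to 14 N with no further travel, so the key is at its stop. Now I'll rise and look again.

Call:
servo_tool(
  increments=[
    [0,0,-3,0,0,0,0],
    [0,0,-10,0,0,0,0],
    [0,0,-30,0,0,0,0],
    [0,0,-40,0,0,0,0],
    [0,0,-40,0,0,0,0],
    [0,0,-40,0,0,0,0],
    [-35,0,0,0,0,0,0],
    [-35,0,0,0,0,0,0],
    [0,0,0,0,0,0,0],
    [0,0,0,0,0,0,0],
  ],
)

```text
clock: 21.5
tcp_pos: [530.9, 7.0, 245.8]
tool_rot: [3.139, 0.128, -0.001]
contact_force: [-0.6, -0.1, -0.4]
finger_gap: 0.4
gripper_force: 0.0
```

Run:
```python
from m import *
s=sensors.get_state();p=read_camera("wrist");dial(p,s); print(s["tcp_pos"],s["contact_force"])
P,g=cloud(p,s); k=(np.hypot(P[:,0]-600,P[:,1]-11)<12); print("key z",np.median(P[k,2]))
for q in spotter.tip_of(p,"crucible_a")[:2]: print(at_z(p,q["point"],70,s).round(1))
```

```text
centre [610.4 160.1] rad 46.8 z 85.8 5348
fin [640.1 159.9 111.1] 747 r 29.7 ang -0.5 pca 2.0999999999999943
white ang 2.8 121
[530.90167922   7.03965544 245.7777381 ] [-0.56773741 -0.10816487 -0.42236076]
key z 91.89532849878839
[498.4 111.2  70. ]
[655.2  58.7  70. ]
```

```bash
python3 -c "
from station import ticket
print(ticket.finish_job())"
```

```text
the job is handed in; nothing more can be done
None
```

I turned the dial four clicks clockwise, pressed the start key to its stop and let it come back up, then handed the job in with the arm clear; the hand-in gave no verdict, and my last measurements showed the dial in the fourth click, the key up and the crucibles in place.

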